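# Roll the mortised hub to the index station and drop the index peg

## Robot

A 6-joint arm with a two-finger parallel gripper is mounted at the origin on a cart in front of the work surface, level with it; the furniture and walls round the work are solid. World frame = base frame: x ahead of the robot, y to its left, z up, the work surface at z = 0. Lengths are in m, angles in degrees, forces in N, time in s.
With the tool pointing down it reaches from about 0.4 to 0.825 m from the base axis. Payload 7 kg.
Tool frame: the origin (TCP) lies on the centre line of the jaws, within the pads' length; the fingertips stand 19 mm ahead of it and the grasp point (between the pads) is the TCP (r.tip_extent is the distance from the TCP to the fingertips, in m); z points along the fingers, y is the line along which they close (so a half turn about z gives the same grasp; the last joint's range is limited). The gripper opens to 88 mm and grips with 3 to 60 N. Pads are 19 mm wide; open, the fingers measure 130 mm over their backs; the gripper's body (78 mm by 193 mm) begins 47 mm behind the grasp point.
Start: joints at [-53.852, 20.546, 0.682, 0, -70.136, -16.507], TCP at [0.227, -0.636, 0.246] pointing down, gripper open.
Joint ranges: [-176.03, 176.03], [-82.01, 121.73], [-58.28, 71.71], [-173.87, 95.51], [-174.79, -0.11], [-173.66, 173.66]. Speed limits (degrees/s): [136.94, 136.94, 172.46, 180, 180, 180].

## Interface

Orientations are given as [roll, pitch, yaw] about the fixed x, y, z axes, in that order (R = Rz(yaw) Ry(pitch) Rx(roll)).
In Python, from plant import r gives the robot as it stands. The module is installed in compiled form; this text tells all that it offers.
- The arm moves only by the tool jog_arm, never from a script. Its argument "deltas" is a list that holds one entry, the list of rows, each a list of 5 numbers: the opening, from -1 (shut) to 1 (fully open), then the shift along the world's x, y, z in cm, then the turn about the world's z in rad. In form: [[[claw, dx, dy, dz, turn], ...]]. A call has 1 to 8 rows; each row shifts and turns the commanded pose from where the row before left it; what a row does not reach is not made up. A row lasts 1/8 s, in which the tool goes at most 62.5 mm and 10.7 degrees, less where a joint would pass 70% of its speed; a pose out of reach is approached as far as the arm can. A call with a gripper value outside its range is refused whole. The fingers move at their own pace and stop on an object; "force" is the grip in N (left out, the last holds). Time passes only in rows, so rows that do not move let the fingers close. It gives the time, the measured TCP pose, the force, the opening and the grip force at its end, in the units of the state.
- r.get_state(): the state, without advancing time (a new reading comes with each control period).
- r.capture(name): name is "side" or "top"; returns the picture (400x640x3 uint8, blue, green, red); there is no depth.
- r.camera_info(name): a dict with "fx", "fy", "cx", "cy" (pixels), "view" (4x4, takes a point from world to camera coordinates). Camera axes: x right, y up, looking along -z (the intrinsics and any distortion apply to the point x, -y, -z); pixel columns grow to the right and rows downward; lengths in m; the calibration is good to about 2 mm. A picture is of the moment at which its call begins. camera_info takes no time and is no camera call.
- r.close_job(): hands the job in; it is judged then, once.
The state is a dict: "time_s": time; "joints": joint angles; "qd": joint speeds; "joint_torque": joint torques, N m; "tcp_pos": TCP position; "eef_rot": TCP orientation; "contact_force": force on the tool from outside, world axes, zero at the start; "moment": the same for the moment, N m; "gripper_width": finger opening in m; "gripper_force": force on a finger pad.
Only numpy, scipy, OpenCV 4.12 (cv2) and the standard library are available. Lean on these libraries where they do the work, as an engineer would, in place of code of your own. Each camera call takes 0.05 s, during which the arm holds its last target. There are 200 camera calls.

## Task

The turned hub is parked behind the bead at the batten end of the indexing jig. Without lifting it, roll it under light finger pressure - no skidding, no hard pressing - over the bead and along the bed, and stop it on the station line so that a quarter turn has brought its square mortise to the top; take your fingers off it and let it lie still there. Then swing the hinged index arm down gently until its peg drops fully home in the mortise, and leave the pen blank, the brass ring and the small bowl round the jig where they are.

Things in the scene. Friction and masses are not known exactly. Their poses are not given: they have to be found in the camera images.
- hub: Loose wooden hub, a plain brown cylinder 100 mm in diameter and long (too big to grip), about 0.5 kg, bruised by over 30 N. Origin at its centre, own x = axis, own +y points out through its one mortise. Parked, axis along jig x, mortise level, facing jig +y. Rolling 78.5 mm to the station is a quarter turn. Fingers on top travel twice as far as the hub, so it takes some strokes.
- mortise (a point): Middle of the mouth of the hub's square mortise, 50 mm from the axis, half way along. 22 mm along the axis, 19 mm across at the mouth narrowing to 9 mm, 15 mm deep. It is cut in a 22 mm wide band round the hub that lies up to 1 mm below the full diameter; press beside the band.
- jig: Plywood indexing jig fixed to the bench; bed 124 (x) by 316 (y), 12 mm thick, level. Origin on the bench under the station line; +y to the parking end. Batten face at y = 119.5 mm, 20 mm above the bed, backs the parked hub (y = 78 to 79). In front of it a round-topped bead (8 mm wide, along x, y = 54.5), jacked up 1.5 to 5 mm above the bed, differently each time; let go on it, the hub runs off.
- station (a point): Middle of the station line, a thin dark line scribed across the bed along jig x, on the bed's top face. The hub's axis must stop over it.
- hinge_pin (a point): Hinge pin of the index arm, along jig x, at jig y = -135 mm, 112 mm above the bench. Two wooden cheeks (jig y = -157 to -113 mm, x within 33 mm of the middle, 134 mm high) carry it.
- index_arm (a joint): Angle of the wooden index arm: 0 = closed, level, pointing to jig +y over the bed, peg home; 1.57 = upright; at the start it leans back past upright (limits 0 and 2.1). The hinge is stiff (0.25 N m): the arm stays where it is left. The bar is 30 mm wide, 16 mm thick, its top face 24 mm above the pin's level, and ends in a turned grip 166 to 200 mm from the pin.
- grip (a point): Point on the arm, at the level of its top face (which ends 12 mm short of it): 180 mm out from the pin along the arm, 24 mm off the pin's level. The top face, up to 50 mm nearer the pin, is where to push it over and press it down.
- index_peg: Steel peg under the arm, 135 mm from the pin, sprung (gives up to 3 mm, 3 N/mm): 13 mm in diameter, tapering over its last 10 mm to 6 mm. Origin at the middle of its end. Closed, it stands over the station line, its end 98 mm above the bench, 14 mm below the top of the hub. Meeting the edge of the mortise its taper rolls the hub the last 2 or 3 mm.
- pen_blank_2: Pale square wooden blank, 19 x 125 x 19 mm, lying on the bench behind the jig; bystander. Origin under its centre.
- brass_ring: Brass ferrule, 33 mm in diameter, 14 mm high, on the bench behind the jig; bystander. Origin under its centre.
- sample_bowl: Little turned wooden bowl, 67 mm in diameter, 32 mm high, at the left of the bench; bystander. Origin under its centre.

How it is judged (in metres and radians):
On the way:
1. hub rolled onto the station line, mortise up, let go and still, the arm still up (y of hub in the frame of jig between -0.006 and 0.006 m and angle between hub's own y axis and vertical below 0.15 rad and contact force between the fingers and hub below 0.1 N and linear speed of hub below 0.01 m/s and value of joint index_arm above 0.6 rad), for 0.3 s.
At the end, for the whole second after the job is handed in: Index arm closed to within 0.03 rad, peg in the mortise; hub on the bed within 5 mm of the station line, axis within 0.1 rad of the jig's x, mortise within 0.1 rad of straight up, at rest (value of joint index_arm below 0.03 rad and angle between hub's own y axis and vertical below 0.1 rad and y of hub in the frame of jig between -0.005 and 0.005 m and height (world z) of hub between 0.058 and 0.066 m and angle between the x axis of hub and the x axis of jig, either way round below 0.1 rad and linear speed of hub below 0.01 m/s); the robot touches nothing.
It fails at once if the hub is lifted off the jig (it rises at most 5 mm as it rolls over the bead) (height (world z) of hub above 0.075 m).
It fails at once if the fingers press on the hub with more than 30 N (contact force between the fingers and hub above 30 N).
It fails at once if the peg is forced onto the hub with more than 30 N (contact force between index_peg and hub above 30 N).
It fails at once if the pen blank, the brass ring or the small bowl is moved more than 20 mm (distance of any of pen_blank_2, brass_ring, sample_bowl from where it was at the start of the episode above 0.02 m).
It also fails if it takes over 72 s, if anything falls off the work surface, if the arm or the gripper's body presses on something with over 40 N, if the wrist force passes 120 N, or if a joint passes its speed limit or range.

## Working session

There is one attempt and no reset: what is moved stays moved. The work goes in short steps, Python scripts to look and compute and a tool call to move; the robot and the scene stay as the last step left them, time stands still between calls to the robot, and variables do not carry over. Pictures are saved under pics/ and viewed, at most 10 in all, crops included, and the job is handed in when it is done.

Besides the shell and the picture viewer there is one more tool, called after "Call:" by a JSON object that holds its "op" and its "data", one argument or row to a line. jog_arm: Moves the arm, as the interface text tells. Its arguments: {"type":"object","properties":{"deltas":{"type":"array"},"force":{"type":"number"}},"required":["deltas"]}

```bash
mkdir -p pics; python3 - <<'E'
from plant import r
import cv2,numpy as np
np.set_printoptions(precision=4,suppress=True)
for n in("side","top"):
    cv2.imwrite(f"pics/{n}0.png",r.capture(n)); i=r.camera_info(n); print(n,{k:v for k,v in i.items() if k!='view'});print(np.array(i['view']))
print(r.get_state(), r.tip_extent)
E
```

```text
side {'fx': 462.17989165088767, 'fy': 462.17989165088767, 'cx': 317.50903570351556, 'cy': 203.31361485283264}
[[-0.9589 -0.2833  0.0144  0.4585]
 [ 0.1373 -0.419   0.8975 -0.1331]
 [-0.2482  0.8627  0.4407 -1.0356]
 [ 0.      0.      0.      1.    ]]
top {'fx': 425.55158305323823, 'fy': 425.55158305323823, 'cx': 319.8498732372395, 'cy': 196.57793961964785}
[[ 0.0164 -0.9995  0.027   0.0245]
 [ 0.9928  0.0195  0.1179 -0.4448]
 [-0.1184  0.0249  0.9927 -0.8927]
 [ 0.      0.      0.      1.    ]]
{'time_s': 0.1, 'joints': array([-53.8522,  20.5858,   0.6395,  -0.0163, -70.1355, -16.507 ]), 'qd': array([-0.0426,  0.0248,  0.0078,  0.1171, -0.0608,  0.146 ]), 'joint_torque': array([ -0.0023, -58.416 ,  29.3748,   7.0156,   0.0101,  -0.0001]), 'tcp_pos': array([ 0.2267, -0.6354,  0.2447]), 'eef_rot': array([ 179.9172,   -0.0085, -160.3647]), 'contact_force': array([-0.2345, -0.2651,  0.1744]), 'moment': array([0.0163, 0.008 , 0.0012]), 'gripper_force': 0.0, 'gripper_width': 0.08764065156746358} 0.019
```

View pics/side0.png

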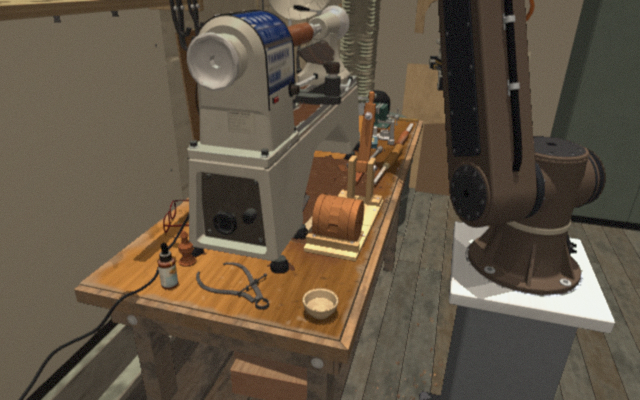

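View pics/top0.png

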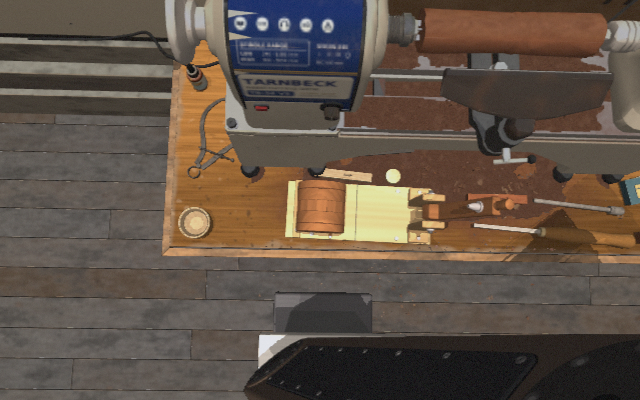

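The top view shows the jig with its batten end at left (col ~288), the hub at (320,207) and the cheeks at right (~430). Jig y is therefore about world +y. I'll enlarge that area.

```bash
cat >h.py <<'E'
from plant import r
import cv2,numpy as np
np.set_printoptions(precision=4,suppress=True)
def ray(n,u,v):
    i=r.camera_info(n);V=np.array(i['view']);R,t=V[:3,:3],V[:3,3]
    d=R.T@np.array([(u-i['cx'])/i['fx'],-(v-i['cy'])/i['fy'],-1.]);return -R.T@t,d
def onz(n,u,v,z):
    o,d=ray(n,u,v);return o+d*(z-o[2])/d[2]
def pix(n,p):
    i=r.camera_info(n);V=np.array(i['view']);c=V[:3,:3]@np.array(p)+V[:3,3]
    return np.array([i['cx']+i['fx']*c[0]/-c[2],i['cy']-i['fy']*c[1]/-c[2]])
def crop(n,x0,x1,y0,y1,s,f):
    cv2.imwrite(f,cv2.resize(r.capture(n)[y0:y1,x0:x1],None,fx=s,fy=s,interpolation=cv2.INTER_CUBIC))
E
python3 -c "
from h import *
crop('top',275,455,160,260,4.4,'pics/t1.png')
crop('side',295,415,80,265,3.2,'pics/s1.png')"
```

```text
(no output)
```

View pics/t1.png

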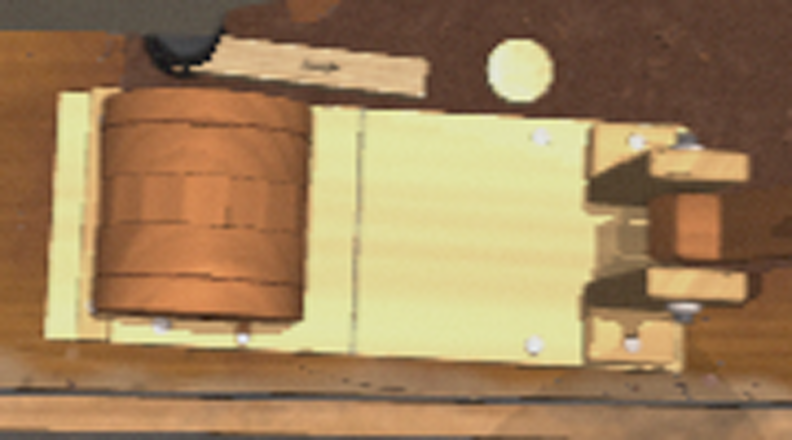

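View pics/s1.png

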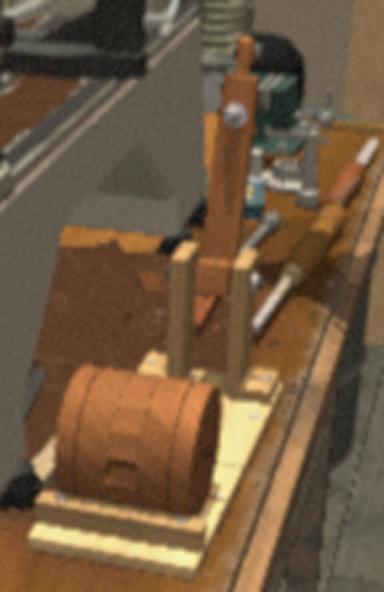

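```bash
python3 - <<'E'
from h import *
f=lambda u,v:(275+u/4.4,160+v/4.4)
for nm,p,z in [("st far",(361,108),.012),("st near",(352,352),.012),("bedL far",(58,92),.012),("bedL near",(45,338),.012),("bedR near",(682,371),.012),
 ("hub top L far",(107,92),.062),("hub R near",(300,318),.062),("hub topR far",(310,104),.062),("hub L near",(92,312),.062),("arm tip area",(685,228),.3),("cheek1",(700,165),.134),("cheek2",(700,284),.134),("blank1",(215,50),.019),("blank2",(427,80),.019),("ring",(520,70),.014)]:
    print(nm,onz("top",*f(*p),z))
print("bowl",onz("top",194,221,.032),"lathe edge lower", onz("top",300,165,.0),onz("top",300,165,.15),onz("top",300,125,.3),onz("top",400,165,.15))
g=lambda u,v:(295+u/3.2,80+v/3.2)
# arm tip in side: intersect ray with jig mid plane
a=onz("top",*f(361,108),.012);b=onz("top",*f(352,352),.012);m=(a+b)/2;x=(a-b)/np.linalg.norm(a-b)
print("station mid",m,"xaxis",x,np.linalg.norm(a-b),"yaw",np.degrees(np.arctan2(x[1],x[0])))
y=np.cross([0,0,1],x)
for nm,p in [("tip",(246,38)),("bolt",(234,115)),("hub top",(140,370))]:
    o,d=ray("side",*g(*p)); t=((m-o)@x)/(d@x); q=o+d*t; print(nm,q,"jig y",(q-m)@y,"z",q[2])
for n,p in [("line far",a),("pin",m+y*-.135+[0,0,.1])]: print(n,pix("top",p),pix("side",p))
E
```

```text
st far [ 0.4742 -0.0494  0.012 ]
st near [ 0.3525 -0.0457  0.012 ]
bedL far [0.4792 0.1023 0.012 ]
bedL near [0.3568 0.1056 0.012 ]
bedR near [ 0.3459 -0.2095  0.012 ]
hub top L far [0.4719 0.0767 0.062 ]
hub R near [ 0.367  -0.0158  0.062 ]
hub topR far [ 0.4682 -0.0195  0.062 ]
hub L near [0.3681 0.0814 0.062 ]
arm tip area [ 0.3916 -0.1289  0.3   ]
cheek1 [ 0.4339 -0.1838  0.134 ]
cheek2 [ 0.3821 -0.183   0.134 ]
blank1 [0.5009 0.0244 0.019 ]
blank2 [ 0.488  -0.0815  0.019 ]
ring [ 0.4949 -0.1292  0.014 ]
bowl [0.3864 0.2978 0.032 ] lathe edge lower [0.5176 0.0774 0.    ] [0.4885 0.0739 0.15  ] [0.5219 0.0717 0.3   ] [ 0.4926 -0.115   0.15  ]
station mid [ 0.4134 -0.0476  0.012 ] xaxis [ 0.9995 -0.0305  0.    ] 0.12177909247488693 yaw -1.7476296033058494
tip [ 0.4071 -0.2525  0.2969] jig y -0.20504769503110967 z 0.29685781641752135
bolt [ 0.408  -0.2236  0.2394] jig y -0.17614338666444515 z 0.23936259664766757
hub top [0.4163 0.0467 0.1258] jig y 0.09434894279011391 z 0.12577044593956
line far [357.0455 184.5455] [324.4723 217.485 ]
pin [430.325  211.2566] [361.8204 166.1669]
```

The top crop shows the station line from (361,108) to (352,352), the hub over cols 92–310 and the arm leaning back at (685,228). The side crop shows the mortise level, facing the batten, and the arm tip at (246,38).

This puts the station at about (0.413,-0.048) with jig yaw about -1.8°, and the hub at about (0.416,0.031). My plan is to set the fingers about 16 mm apart along jig y. That gives a roughly 58 mm long flat, pressed about 22 mm to the +x side of the band.

Call:
{"op": "jog_arm", "data": {
  "deltas": [
    [[-0.64,0,0,5.2,-0.125],[-0.64,0,0,5.2,-0.125],[-0.64,0,0,5.2,-0.123],[-0.64,1.7,5.7,0,0],[-0.64,1.7,5.7,0,0],[-0.64,1.7,5.7,0,0],[-0.64,1.7,5.7,0,0],[-0.64,1.7,5.7,0,0]]
  ]
}}

```text
time_s: 1.2
tcp_pos: [0.3119, -0.3489, 0.4015]
eef_rot: [180.0, 0.0, 178.2]
contact_force: [1.2, 0.4, 1.2]
gripper_width: 0.0171
gripper_force: 0.0
```

Call:
{"op": "jog_arm", "data": {
  "deltas": [
    [[-0.64,1.7,5.7,0,0],[-0.64,1.7,5.7,0,0],[-0.64,1.7,5.7,0,0],[-0.64,1.7,5.7,0,0],[-0.64,1.7,5.7,0,0],[-0.64,1.7,5.7,0,0],[-0.64,1.7,5.7,0,0],[-0.64,0,0,0,0]]
  ]
}}

```text
time_s: 2.2
tcp_pos: [0.4313, 0.0515, 0.4008]
eef_rot: [-180.0, -0.1, 178.5]
contact_force: [1.0, 0.3, 0.1]
gripper_width: 0.0152
gripper_force: 0.0
```

Call:
{"op": "jog_arm", "data": {
  "deltas": [
    [[-0.64,0.75,0.4,-5,-0.005],[-0.64,0,0,-5,0],[-0.64,0,0,-5,0],[-0.64,0,0,-5,0],[-0.64,0,0,-4,0],[-0.64,0,0,-1.6,0],[-0.64,0,0,0,0],[-0.64,0,0,0,0]]
  ]
}}

```text
time_s: 3.2
tcp_pos: [0.4389, 0.0522, 0.1465]
eef_rot: [180.0, 0.1, 178.0]
contact_force: [0.1, 0.1, -0.2]
gripper_width: 0.0157
gripper_force: 0.0
```

```bash
python3 - <<'E'
from h import *
print(r.get_state()['tcp_pos'],r.get_state()['contact_force'])
a=r.capture('top')[160:260,275:455];b=r.capture('side')[120:265,280:420]
a=cv2.resize(a,None,fx=2.2,fy=2.9);b=cv2.resize(b,(404,290+128))
c=np.zeros((418,800,3),np.uint8);c[:290,:396]=a;c[:,396:]=b
cv2.imwrite('pics/c2.png',c)
E
```

```text
[0.4389 0.0522 0.1465] [ 0.1163  0.0641 -0.2298]
```

View pics/c2.png

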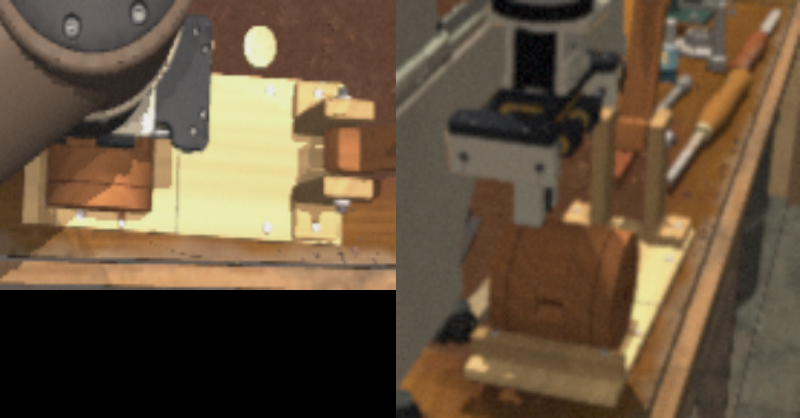

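The side view shows the finger at cols 517–550 over the far (+x) part of the hub, beside the band. The mortise is at (550,303), facing the batten. Next I'll lower to touch.

Call:
{"op": "jog_arm", "data": {
  "deltas": [
    [[-0.64,0,0.3,-0.7,0],[-0.64,0,0,-0.5,0],[-0.64,0,0,-0.2,0],[-0.64,0,0,0,0]]
  ]
}}

```text
time_s: 3.8
tcp_pos: [0.4383, 0.0553, 0.1314]
eef_rot: [-180.0, -0.0, 178.0]
contact_force: [-0.7, 0.2, 0.5]
gripper_width: 0.0161
gripper_force: 0.0
```

Call:
{"op": "jog_arm", "data": {
  "deltas": [
    [[-0.64,0,0,-0.1,0],[-0.64,0,0,0,0]]
  ]
}}

```text
time_s: 4.05
tcp_pos: [0.4385, 0.0554, 0.1307]
eef_rot: [180.0, 0.0, 178.0]
contact_force: [-0.1, -0.8, 2.7]
gripper_width: 0.0156
gripper_force: 0.9
```

Call:
{"op": "jog_arm", "data": {
  "deltas": [
    [[-0.64,0,0,-0.1,0],[-0.64,0,0,0,0]]
  ]
}}

```text
time_s: 4.3
tcp_pos: [0.4387, 0.0554, 0.13]
eef_rot: [180.0, 0.0, 178.0]
contact_force: [-0.3, 0.4, 6.0]
gripper_width: 0.0155
gripper_force: 2.9
```

Call:
{"op": "jog_arm", "data": {
  "deltas": [
    [[-0.64,0,0,-0.1,0],[-0.64,0,-0.3,0,0],[-0.64,0,-0.3,0,0],[-0.64,-0.02,-0.3,0,0],[-0.64,0,0,0,0]]
  ]
}}

```text
time_s: 4.92
tcp_pos: [0.4391, 0.0465, 0.1304]
eef_rot: [180.0, 0.1, 178.0]
contact_force: [-5.4, 1.6, 20.3]
gripper_width: 0.0156
gripper_force: 10.0
```

Call:
{"op": "jog_arm", "data": {
  "deltas": [
    [[-0.64,0,0,0.15,0],[-0.64,0,0,0,0]]
  ]
}}

```text
time_s: 5.18
tcp_pos: [0.4385, 0.0464, 0.1306]
eef_rot: [180.0, 0.1, 178.0]
contact_force: [-2.2, 1.3, 8.7]
gripper_width: 0.0157
gripper_force: 4.2
```

Call:
{"op": "jog_arm", "data": {
  "deltas": [
    [[-0.64,0,-0.3,0.05,0],[-0.64,-0.01,-0.3,0.05,0],[-0.64,-0.01,-0.3,0.05,0],[-0.64,0,0,0,0]]
  ]
}}

```text
time_s: 5.68
tcp_pos: [0.4378, 0.037, 0.1313]
eef_rot: [-180.0, -0.0, 178.0]
contact_force: [0.5, 0.2, 0.8]
gripper_width: 0.0156
gripper_force: 0.0
```

```bash
python3 -c "
from h import *
crop('side',290,380,180,260,8,'pics/s3.png')"
```

```text
(no output)
```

View pics/s3.png

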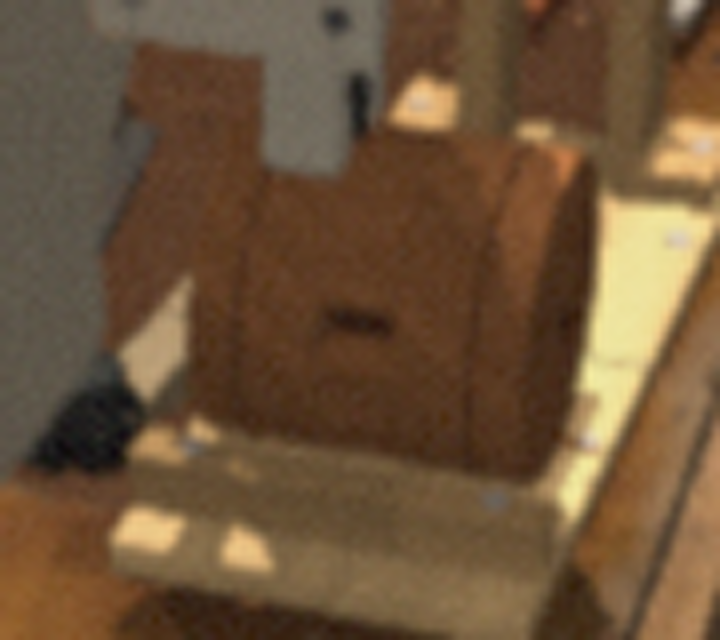

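The slot (mortise) is now at crop (358,320), which is side pixel (334.8,220). I'll compare that with the rolling model.

```bash
cat >>h.py <<'E'
M=np.array([.4134,-.0476,0.]);X=np.array([.9995,-.031,0]);Y=np.array([.031,.9995,0])
def mort(s,y0=78.5,h=0,dz=0):   # predicted mortise after rolling s mm
    y=y0-s;t=s/50
    return M+Y*(y+(50)*np.cos(t))/1e3+[0,0,(62+dz+50*np.sin(t))/1e3]
E
python3 -c "
from h import *
for s in range(0,16,2): print(s,pix('side',mort(s)),pix('side',mort(s,dz=1.5)))"
```

```text
0 [333.5975 227.2679] [333.6173 226.6857]
2 [333.8798 226.0782] [333.8998 225.4957]
4 [334.1716 224.8756] [334.1917 224.2928]
6 [334.4727 223.6616] [334.493  223.0786]
8 [334.7829 222.4379] [334.8034 221.8548]
10 [335.1022 221.2061] [335.1228 220.6228]
12 [335.4301 219.9678] [335.451  219.3844]
14 [335.7666 218.7246] [335.7876 218.1411]
```

It has rolled about 9–10 mm without slip and the bead hasn't been reached, so it is low. I'll press again and carry on.

Call:
{"op": "jog_arm", "data": {
  "deltas": [
    [[-0.64,0,0,-0.1,0],[-0.64,0,0,-0.05,0],[-0.64,0,0,0,0]]
  ]
}}

```text
time_s: 6.1
tcp_pos: [0.4384, 0.0374, 0.131]
eef_rot: [-180.0, 0.0, 178.0]
contact_force: [-3.6, 1.7, 12.7]
gripper_width: 0.0159
gripper_force: 6.3
```

Call:
{"op": "jog_arm", "data": {
  "deltas": [
    [[-0.64,0,-0.3,0,0],[-0.64,-0.02,-0.3,0.0,0],[-0.64,0,0,0,0]]
  ]
}}

```text
time_s: 6.48
tcp_pos: [0.4388, 0.0318, 0.1314]
eef_rot: [179.9, 0.1, 178.0]
contact_force: [-3.4, 2.8, 14.2]
gripper_width: 0.0158
gripper_force: 6.7
```

Call:
{"op": "jog_arm", "data": {
  "deltas": [
    [[-0.64,0,-0.3,0.02,0],[-0.64,-0.02,-0.3,0.02,0],[-0.64,0,0,0,0]]
  ]
}}

```text
time_s: 6.85
tcp_pos: [0.4387, 0.0257, 0.1319]
eef_rot: [180.0, 0.1, 178.0]
contact_force: [-4.3, 1.6, 15.5]
gripper_width: 0.016
gripper_force: 7.4
```

Call:
{"op": "jog_arm", "data": {
  "deltas": [
    [[-0.64,-0.01,-0.3,0.04,0],[-0.64,-0.02,-0.3,0.04,0],[-0.64,0,0,0,0]]
  ]
}}

```text
time_s: 7.22
tcp_pos: [0.4381, 0.0195, 0.1323]
eef_rot: [180.0, 0.1, 178.0]
contact_force: [-1.7, 0.6, 10.6]
gripper_width: 0.016
gripper_force: 5.4
```

Call:
{"op": "jog_arm", "data": {
  "deltas": [
    [[-0.64,-0.01,-0.3,0.01,0],[-0.64,-0.01,-0.3,0.01,0],[-0.64,-0.01,-0.3,0,0],[-0.64,0,0,0,0]]
  ]
}}

```text
time_s: 7.72
tcp_pos: [0.4377, 0.0104, 0.1323]
eef_rot: [180.0, 0.1, 178.0]
contact_force: [-2.1, 0.3, 8.6]
gripper_width: 0.0159
gripper_force: 4.4
```

Call:
{"op": "jog_arm", "data": {
  "deltas": [
    [[-0.64,-0.01,-0.3,0,0],[-0.64,-0.01,-0.3,0,0],[-0.64,-0.01,-0.3,0,0],[-0.64,0,0,0,0]]
  ]
}}

```text
time_s: 8.22
tcp_pos: [0.4377, 0.0014, 0.1327]
eef_rot: [180.0, 0.1, 178.0]
contact_force: [-3.2, 0.3, 12.5]
gripper_width: 0.0158
gripper_force: 6.4
```

Call:
{"op": "jog_arm", "data": {
  "deltas": [
    [[-0.64,-0.01,-0.3,-0.01,0],[-0.64,-0.01,-0.3,-0.01,0],[-0.64,-0.01,-0.3,-0.01,0],[-0.64,0,0,0,0]]
  ]
}}

```text
time_s: 8.72
tcp_pos: [0.4374, -0.0078, 0.1325]
eef_rot: [-180.0, 0.1, 178.0]
contact_force: [-3.1, -1.3, 13.5]
gripper_width: 0.0157
gripper_force: 7.0
```

Call:
{"op": "jog_arm", "data": {
  "deltas": [
    [[-0.64,-0.01,-0.3,-0.03,0],[-0.64,-0.01,-0.3,-0.03,0],[-0.64,-0.01,-0.3,-0.03,0],[-0.64,0,0,0,0]]
  ]
}}

```text
time_s: 9.22
tcp_pos: [0.437, -0.017, 0.1316]
eef_rot: [-180.0, 0.1, 178.0]
contact_force: [-2.6, -2.8, 12.7]
gripper_width: 0.0156
gripper_force: 6.8
```

Call:
{"op": "jog_arm", "data": {
  "deltas": [
    [[-0.64,-0.01,-0.3,-0.03,0],[-0.64,-0.01,-0.3,-0.02,0],[-0.64,-0.01,-0.3,-0.01,0],[-0.64,0,0,0,0]]
  ]
}}

```text
time_s: 9.72
tcp_pos: [0.4362, -0.0259, 0.1305]
eef_rot: [-180.0, 0.1, 178.0]
contact_force: [-2.5, -0.2, 10.5]
gripper_width: 0.0153
gripper_force: 5.2
```

Call:
{"op": "jog_arm", "data": {
  "deltas": [
    [[-0.64,-0.01,-0.3,-0.02,0],[-0.64,-0.01,-0.3,0,0],[-0.64,-0.01,-0.3,0,0],[-0.64,0,0,0,0]]
  ]
}}

```text
time_s: 10.22
tcp_pos: [0.4359, -0.0348, 0.1299]
eef_rot: [-180.0, 0.1, 178.0]
contact_force: [-0.9, -0.1, 6.0]
gripper_width: 0.0158
gripper_force: 2.8
```

Call:
{"op": "jog_arm", "data": {
  "deltas": [
    [[-0.64,0,0,0.1,0],[-0.64,0,0,0.5,0],[-0.64,0.1,1.4,0.5,0],[-0.64,0.1,1.4,0,0],[-0.64,0.1,1.4,0,0],[-0.64,0,0,0,0],[-0.64,0,0,0,0]]
  ]
}}

```text
time_s: 11.1
tcp_pos: [0.4383, 0.0075, 0.1403]
eef_rot: [-180.0, -0.0, 178.0]
contact_force: [0.1, 0.9, 0.3]
gripper_width: 0.0159
gripper_force: 0.0
```

```bash
python3 - <<'E'
from h import *
print(r.get_state()['tcp_pos'])
a=r.capture('top')[170:260,280:370];b=r.capture('side')[160:260,290:390]
cv2.imwrite('pics/c4.png',np.hstack([cv2.resize(a,(400,400),interpolation=2),cv2.resize(b,(400,400),interpolation=2)]))
for s in range(38,56,3): print(s,pix('side',mort(s)),pix('top',mort(s)))
for y in (20,25,30,35,40):  # hub axis ends -> right-hand silhouettes: near end bottom, on bed contact
    c=M+Y*y/1e3+[0,0,.062]; print(y,'near end centre side',pix('side',c-X*.05),'top -y extreme', pix('top',c-Y*.05-X*.05),pix('top',c-Y*.05+X*.05))
E
```

```text
[0.4383 0.0075 0.1403]
38 [340.3624 204.0217] [322.2848 206.6568]
41 [340.9924 202.2898] [324.9039 206.685 ]
44 [341.6304 200.5982] [327.5943 206.7227]
47 [342.275  198.9514] [330.3509 206.77  ]
50 [342.9246 197.3537] [333.1683 206.8272]
53 [343.578  195.8091] [336.0406 206.8943]
20 near end centre side [366.0329 210.1351] top -y extreme [372.3742 234.9724] [373.94   186.9258]
25 near end centre side [365.5712 211.0189] top -y extreme [369.9549 234.8551] [371.5534 186.8043]
30 near end centre side [365.1059 211.9095] top -y extreme [367.5351 234.7376] [369.1662 186.6827]
35 near end centre side [364.6371 212.807 ] top -y extreme [365.1147 234.6202] [366.7784 186.5611]
40 near end centre side [364.1646 213.7114] top -y extreme [362.6937 234.5027] [364.3901 186.4394]
```

View pics/c4.png

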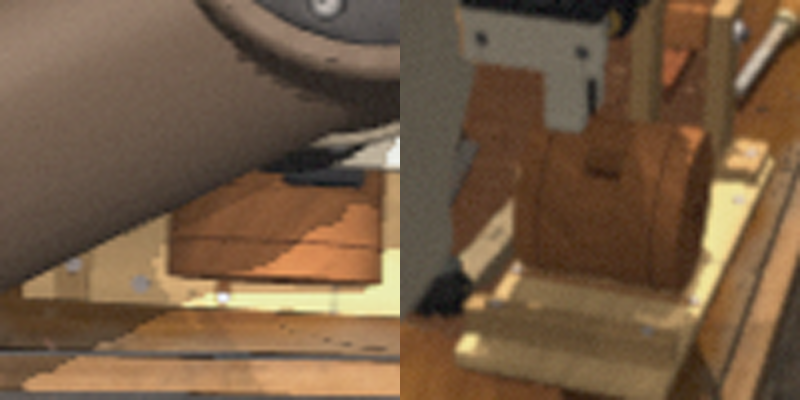

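The hub's right edge in the top view is at about (365.5,233.7), so hub y is about 34 mm. The mortise in the side view is at (340.8,200.8), about 43 mm of roll, so it rolled cleanly with no slip. Second stroke next.

Call:
{"op": "jog_arm", "data": {
  "deltas": [
    [[-0.64,0,0,-0.5,0],[-0.64,0,0,-0.4,0],[-0.64,0,0,-0.1,0],[-0.64,0,0,-0.05,0],[-0.64,0,0,0,0]]
  ]
}}

```text
time_s: 11.82
tcp_pos: [0.4386, 0.0071, 0.1305]
eef_rot: [-180.0, 0.0, 178.0]
contact_force: [-1.5, 0.9, 8.2]
gripper_width: 0.016
gripper_force: 4.2
```

Call:
{"op": "jog_arm", "data": {
  "deltas": [
    [[-0.64,-0.01,-0.2,0,0],[-0.64,-0.01,-0.4,0,0],[-0.64,-0.01,-0.4,0,0],[-0.64,-0.02,-0.4,0,0],[-0.64,0,0,0,0]]
  ]
}}

```text
time_s: 12.45
tcp_pos: [0.4384, -0.0071, 0.131]
eef_rot: [-180.0, 0.1, 178.0]
contact_force: [-4.2, 0.8, 13.0]
gripper_width: 0.0157
gripper_force: 6.9
```

Call:
{"op": "jog_arm", "data": {
  "deltas": [
    [[-0.64,-0.01,-0.4,0,0],[-0.64,-0.01,-0.4,0,0],[-0.64,-0.01,-0.4,0,0],[-0.64,-0.02,-0.3,0,0],[-0.64,0,0,0,0]]
  ]
}}

```text
time_s: 13.08
tcp_pos: [0.4377, -0.0222, 0.1308]
eef_rot: [-180.0, 0.0, 178.0]
contact_force: [-3.5, -0.3, 11.0]
gripper_width: 0.0157
gripper_force: 5.7
```

Call:
{"op": "jog_arm", "data": {
  "deltas": [
    [[-0.64,-0.01,-0.4,-0.01,0],[-0.64,-0.01,-0.4,0,0],[-0.64,-0.01,-0.4,0,0],[-0.64,-0.02,-0.4,0,0],[-0.64,0,0,0,0]]
  ]
}}

```text
time_s: 13.7
tcp_pos: [0.4373, -0.038, 0.1307]
eef_rot: [-180.0, 0.1, 178.0]
contact_force: [-3.5, 0.4, 11.6]
gripper_width: 0.0159
gripper_force: 5.6
```

Call:
{"op": "jog_arm", "data": {
  "deltas": [
    [[-0.64,-0.01,-0.4,0,0],[-0.64,-0.01,-0.4,0,0],[-0.64,-0.01,-0.4,0,0],[-0.64,-0.02,-0.3,0,0],[-0.64,0,0,0,0]]
  ]
}}

```text
time_s: 14.32
tcp_pos: [0.437, -0.0531, 0.131]
eef_rot: [-180.0, 0.1, 178.0]
contact_force: [-4.9, -0.0, 13.8]
gripper_width: 0.0157
gripper_force: 7.1
```

```bash
python3 - <<'E'
from h import *
print(r.get_state()['tcp_pos'])
a=r.capture('top')[170:260,300:390];b=r.capture('side')[160:260,290:390]
cv2.imwrite('pics/c5.png',np.hstack([cv2.resize(a,(400,400),interpolation=2),cv2.resize(b,(400,400),interpolation=2)]))
for s in (70,74,78,82): print(s,pix('side',mort(s)),pix('top',mort(s)))
for y in (-5,0,5,10): 
    c=M+Y*y/1e3+[0,0,.062]; print(y,'top -y extreme', pix('top',c-Y*.05-X*.05),'+y ext',pix('top',c+Y*.05-X*.05))
E
```

```text
[ 0.437  -0.0531  0.131 ]
70 [347.282 188.222] [353.0389 207.4607]
74 [348.1368 186.758 ] [357.1293 207.6385]
78 [348.9789 185.4257] [361.2177 207.8321]
82 [349.8055 184.228 ] [365.2864 208.0408]
-5 top -y extreme [384.4617 235.559 ] +y ext [336.0239 233.2087]
0 top -y extreme [382.0454 235.4417] +y ext [333.5959 233.0908]
5 top -y extreme [379.6284 235.3244] +y ext [331.1672 232.973 ]
10 top -y extreme [377.2109 235.2071] +y ext [328.738  232.8551]
```

View pics/c5.png

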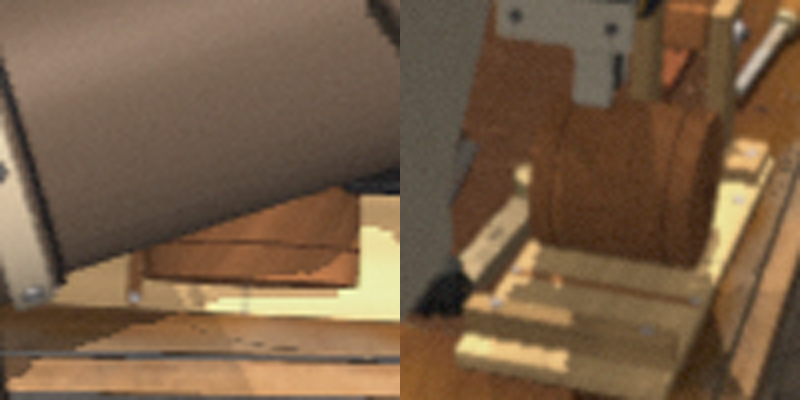

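The top view puts the hub's right edge at col 380.3, so hub y is about 3.5 mm, and dead reckoning gives 3.7. It needs about 3.5 mm more, which is 7 mm of finger travel. Then I'll lift straight up.

Call:
{"op": "jog_arm", "data": {
  "deltas": [
    [[-0.64,-0.01,-0.3,0,0],[-0.64,-0.01,-0.3,0,0],[-0.64,0,-0.1,0,0],[-0.64,0,0,0,0],[-0.64,0,0,0.1,0],[-0.64,0,0,0.1,0],[-0.64,0,0,0.3,0],[-0.64,0,0,1,0]]
  ]
}}

```text
time_s: 15.42
tcp_pos: [0.4359, -0.0598, 0.1448]
eef_rot: [-180.0, -0.1, 178.0]
contact_force: [0.3, 1.0, -0.7]
gripper_width: 0.0157
gripper_force: 0.0
```

Call:
{"op": "jog_arm", "data": {
  "deltas": [
    [[-0.64,0,0,4,0],[-0.64,0,0,5,0],[-0.64,0,0,5,0],[-0.64,0,0,5,0],[-1,0,0,5,0],[-1,0,0,3,0],[-1,-1,-5,0,0],[-1,-1,-5,0,0]]
  ]
}}

```text
time_s: 16.42
tcp_pos: [0.4159, -0.1604, 0.416]
eef_rot: [180.0, 0.1, 178.1]
contact_force: [1.3, 0.0, 0.9]
gripper_width: 0.0005
gripper_force: 0.0
```

Call:
{"op": "jog_arm", "data": {
  "deltas": [
    [[-1,-1,-6,0,0],[-1,0,-6,0,0],[-1,0,-6,0,0],[-1,0,-6,0,0],[-1,0,-2,0,0],[-1,0,0,0,0]]
  ]
}}

```text
time_s: 17.18
tcp_pos: [0.4058, -0.4207, 0.4143]
eef_rot: [180.0, -0.1, 177.9]
contact_force: [0.9, 0.5, -0.1]
gripper_width: 0.001
gripper_force: 0.0
```

```bash
python3 - <<'E'
from h import *
print(r.get_state()['tcp_pos'])
a=r.capture('top')[165:255,315:455];b=r.capture('side')[80:240,290:410]
cv2.imwrite('pics/c6.png',np.hstack([cv2.resize(np.vstack([a,a[:0]]),(494,318),interpolation=2),cv2.resize(b,(239,318),interpolation=2)]))
for y in (-5,0,5): 
    c=M+Y*y/1e3+[0,0,.062]; print(y,'-y ext near/far', pix('top',c-Y*.05-X*.05),pix('top',c-Y*.05+X*.05),'+y ext',pix('top',c+Y*.05-X*.05),pix('top',c+Y*.05+X*.05))
E
```

```text
[ 0.4058 -0.4207  0.4143]
-5 -y ext near/far [384.4617 235.559 ] [385.8645 187.5331] +y ext [336.0239 233.2087] [338.0809 185.0996]
0 -y ext near/far [382.0454 235.4417] [383.4808 187.4117] +y ext [333.5959 233.0908] [335.6857 184.9776]
5 -y ext near/far [379.6284 235.3244] [381.0964 187.2903] +y ext [331.1672 232.973 ] [333.2899 184.8556]
```

View pics/c6.png

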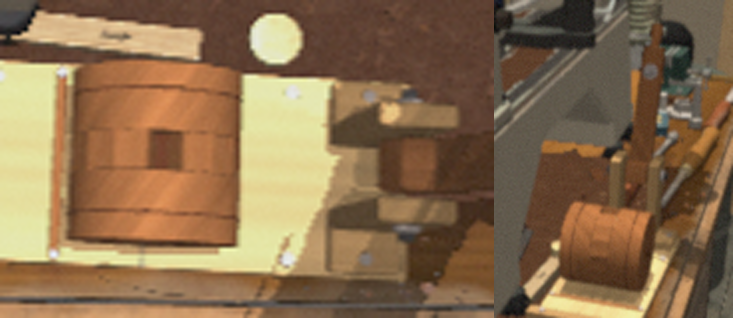

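The hub lies on the line: its edges are at cols 334.3 and 382.2, and the mortise is centred at (361.8,207.2), matching the 361.7 predicted for a 78.5 mm roll. The arm still leans back. Next I'll come down behind it and swing it over along its arc.

Call:
{"op": "jog_arm", "data": {
  "deltas": [
    [[-1,0,0,-5,0],[-1,0,0,-5,0],[-1,0,0,-2.4,0],[-1,0,5,0,0],[-1,0,4,0,0],[-1,0,2,0,0],[-1,0,1,0,0],[-1,0,0,0,0]]
  ]
}}

```text
time_s: 18.27
tcp_pos: [0.4065, -0.2989, 0.2916]
eef_rot: [-180.0, 0.1, 178.1]
contact_force: [-0.4, 0.2, -0.7]
gripper_width: 0.0007
gripper_force: 0.0
```

Call:
{"op": "jog_arm", "data": {
  "deltas": [
    [[-1,0,0.8,0,0],[-1,0,0.8,0,0],[-1,0,0.8,0,0],[-1,0,0.8,0,0],[-1,0,0.8,0,0],[-1,0,0.8,0,0],[-1,0,0.8,0,0],[-1,0,0,0,0]]
  ]
}}

```text
time_s: 19.27
tcp_pos: [0.4061, -0.2428, 0.2906]
eef_rot: [180.0, -0.0, 178.0]
contact_force: [0.7, -0.2, -0.1]
gripper_width: 0.0006
gripper_force: 0.0
```

```bash
python3 - <<'E'
from h import *
s=r.get_state();print(s['tcp_pos'],s['contact_force'])
def arm(th,rho,off=0,x=0): 
    return M+X*x+Y*(-.135+rho*np.cos(th)-off*np.sin(th))+[0,0,.112+rho*np.sin(th)+off*np.cos(th)]
for th in (1.5,1.7,1.9,2.1): print(th,'tip side',pix('side',arm(th,.2,.012)),'bar150',pix('side',arm(th,.15,.012)),'top',pix('top',arm(th,.2,.012)))
for n,(x0,x1,y0,y1) in (('side',(340,400,80,170)),('top',(400,455,180,240))):
    a=cv2.imread(f'pics/{n}0.png')[y0:y1,x0:x1];b=r.capture(n)[y0:y1,x0:x1]
    for nm,im in(('before',a),('now',b)):
        h=cv2.cvtColor(im,cv2.COLOR_BGR2HSV);m=cv2.inRange(h,(4,120,90),(13,255,255))
        for v in range(0,y1-y0,8):
            u=np.where(m[v])[0]; print(n,nm,y0+v,(u.min()+x0,u.max()+x0,len(u)) if len(u) else '-',end='; ')
        print()
E
```

```text
[ 0.4061 -0.2428  0.2906] [ 0.6859 -0.1696 -0.0853]
1.5 tip side [366.1816  91.6787] bar150 [365.3019 111.0009] top [467.0847 199.9909]
1.7 tip side [369.5444  89.8475] bar150 [367.7941 109.446 ] top [492.4686 201.5777]
1.9 tip side [372.3949  91.2097] bar150 [369.9351 110.2399] top [514.04   203.6191]
2.1 tip side [374.66    95.4269] bar150 [371.661  113.1935] top [530.4514 205.9441]
side before 80 -; side before 88 -; side before 96 (np.int64(369), np.int64(373), 5); side before 104 (np.int64(366), np.int64(374), 9); side before 112 (np.int64(364), np.int64(374), 6); side before 120 (np.int64(363), np.int64(373), 10); side before 128 (np.int64(362), np.int64(371), 10); side before 136 (np.int64(361), np.int64(399), 12); side before 144 (np.int64(360), np.int64(395), 11); side before 152 (np.int64(357), np.int64(369), 12); side before 160 (np.int64(340), np.int64(379), 19); side before 168 (np.int64(340), np.int64(398), 21); 
side now 80 -; side now 88 -; side now 96 (np.int64(368), np.int64(370), 3); side now 104 (np.int64(369), np.int64(371), 3); side now 112 (np.int64(369), np.int64(369), 1); side now 120 -; side now 128 (np.int64(380), np.int64(380), 1); side now 136 -; side now 144 -; side now 152 (np.int64(357), np.int64(381), 2); side now 160 (np.int64(343), np.int64(383), 5); side now 168 (np.int64(340), np.int64(398), 18); 
top before 180 (np.int64(402), np.int64(437), 16); top before 188 (np.int64(433), np.int64(454), 5); top before 196 (np.int64(445), np.int64(445), 1); top before 204 (np.int64(425), np.int64(454), 30); top before 212 (np.int64(422), np.int64(448), 26); top before 220 (np.int64(432), np.int64(451), 7); top before 228 (np.int64(445), np.int64(454), 8); top before 236 (np.int64(443), np.int64(448), 3); 
top now 180 -; top now 188 -; top now 196 -; top now 204 -; top now 212 -; top now 220 -; top now 228 -; top now 236 -;
```

The side pixels match an initial arm angle of about 1.9 rad. I'll keep pushing along the arc and watch the force while moving.

Call:
{"op": "jog_arm", "data": {
  "deltas": [
    [[-1,0,0.8,0,0],[-1,0,0.8,0,0],[-1,0,0.8,0,0],[-1,0.02,0.8,0,0],[-1,0.02,0.8,0,0],[-1,0.02,0.8,0,0]]
  ]
}}

```text
time_s: 20.12
tcp_pos: [0.4069, -0.1951, 0.2909]
eef_rot: [180.0, 0.0, 178.0]
contact_force: [0.3, -1.2, 1.4]
gripper_width: 0.0005
gripper_force: 0.9
```

```bash
python3 - <<'E'
from h import *
s=r.get_state();print(s['tcp_pos'],s['contact_force'])
a=r.capture('top')[150:260,300:520];b=r.capture('side')[70:180,320:420]
cv2.imwrite('pics/c7.png',np.hstack([cv2.resize(a,(550,275),interpolation=2),cv2.resize(b,(250,275),interpolation=2)]))
E
```

```text
[ 0.4069 -0.1951  0.2909] [ 0.2946 -1.238   1.38  ]
```

View pics/c7.png

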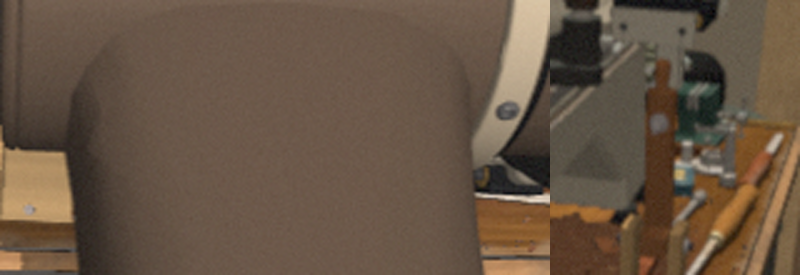

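The side view shows the arm upright, its tip at about (365,94), in front of the fingers. The push force is about 1.2 N as expected. Continuing down the arc.

Call:
{"op": "jog_arm", "data": {
  "deltas": [
    [[-1,0.03,0.85,-0.05,0],[-1,0.03,0.85,-0.1,0],[-1,0.03,0.85,-0.15,0],[-1,0.03,0.85,-0.2,0],[-1,0.03,0.85,-0.2,0],[-1,0.03,0.8,-0.25,0],[-1,0.03,0.75,-0.35,0],[-1,0.03,0.75,-0.4,0]]
  ]
}}

```text
time_s: 21.22
tcp_pos: [0.4093, -0.1297, 0.2736]
eef_rot: [180.0, 0.0, 178.0]
contact_force: [-0.1, -0.6, 2.3]
gripper_width: 0.0007
gripper_force: 0.7
```

Call:
{"op": "jog_arm", "data": {
  "deltas": [
    [[-1,0.03,0.75,-0.4,0],[-1,0.02,0.75,-0.45,0],[-1,0.02,0.7,-0.5,0],[-1,0.02,0.65,-0.55,0],[-1,0.02,0.6,-0.6,0],[-1,0.02,0.6,-0.6,0],[-1,0,0.55,-0.65,0],[-1,0,0,0,0]]
  ]
}}

```text
time_s: 22.22
tcp_pos: [0.4101, -0.084, 0.2356]
eef_rot: [-180.0, -0.1, 178.0]
contact_force: [-0.2, -0.5, 1.2]
gripper_width: 0.0008
gripper_force: 0.0
```

Call:
{"op": "jog_arm", "data": {
  "deltas": [
    [[-1,0.02,0.5,-0.6,0],[-1,0.02,0.5,-0.65,0],[-1,0.02,0.45,-0.7,0],[-1,0,0.4,-0.75,0],[-1,0,0.3,-0.7,0],[-1,0,0.3,-0.7,0],[-1,0,0.3,-0.6,0],[-1,0,0,0,0]]
  ]
}}

```text
time_s: 23.22
tcp_pos: [0.4107, -0.0567, 0.1888]
eef_rot: [-180.0, -0.1, 178.0]
contact_force: [-0.4, 0.6, -0.0]
gripper_width: 0.0004
gripper_force: 0.0
```

Call:
{"op": "jog_arm", "data": {
  "deltas": [
    [[-1,0,0.2,-0.4,0],[-1,0,0.2,-0.4,0],[-1,0,0.15,-0.4,0],[-1,0,0.1,-0.3,0],[-1,0,0.1,-0.2,0]]
  ]
}}

```text
time_s: 23.85
tcp_pos: [0.4111, -0.0492, 0.1722]
eef_rot: [-180.0, -0.0, 178.0]
contact_force: [-0.3, -0.9, 1.8]
gripper_width: 0.0004
gripper_force: 0.4
```

Call:
{"op": "jog_arm", "data": {
  "deltas": [
    [[-1,0,0.1,-0.2,0],[-1,0,0.0,-0.2,0],[-1,0,0,-0.2,0]]
  ]
}}

```text
time_s: 24.22
tcp_pos: [0.4113, -0.0481, 0.1663]
eef_rot: [180.0, 0.0, 178.0]
contact_force: [0.7, 0.3, -0.1]
gripper_width: 0.0003
gripper_force: 0.5
```

Call:
{"op": "jog_arm", "data": {
  "deltas": [
    [[-1,0,0,-0.2,0],[-1,0,0,-0.2,0],[-1,0,0,-0.15,0],[-1,0,0,0,0]]
  ]
}}

```text
time_s: 24.72
tcp_pos: [0.411, -0.0483, 0.1607]
eef_rot: [-180.0, -0.0, 178.0]
contact_force: [-0.7, 0.3, -0.3]
gripper_width: 0.0003
gripper_force: 0.0
```

Call:
{"op": "jog_arm", "data": {
  "deltas": [
    [[-1,0,0,-0.15,0],[-1,0,0,-0.15,0],[-1,0,0,-0.1,0],[-1,0,0,0,0]]
  ]
}}

```text
time_s: 25.22
tcp_pos: [0.4111, -0.0483, 0.1568]
eef_rot: [-180.0, -0.0, 178.0]
contact_force: [-0.4, -0.6, -0.8]
gripper_width: 0.0007
gripper_force: 0.0
```

Call:
{"op": "jog_arm", "data": {
  "deltas": [
    [[-1,0,0,-0.1,0],[-1,0,0,-0.1,0],[-1,0,0,0,0]]
  ]
}}

```text
time_s: 25.6
tcp_pos: [0.4112, -0.0482, 0.1552]
eef_rot: [-180.0, 0.0, 178.0]
contact_force: [-2.6, 0.9, 5.5]
gripper_width: 0.0006
gripper_force: 2.9
```

Call:
{"op": "jog_arm", "data": {
  "deltas": [
    [[-1,0,0,-0.1,0],[-1,0,0,0,0]]
  ]
}}

```text
time_s: 25.85
tcp_pos: [0.4113, -0.0482, 0.155]
eef_rot: [-180.0, 0.0, 178.0]
contact_force: [-5.9, 2.6, 16.5]
gripper_width: 0.0005
gripper_force: 8.2
```

The arm meets a hard stop at TCP z = 0.155, exactly where the closed top face should be (0.136 + 0.019). I'll back off and probe again, in case the arm sprang up.

Call:
{"op": "jog_arm", "data": {
  "deltas": [
    [[-1,0,0,0.4,0],[-1,0,0,0.8,0],[-1,0,0,0,0],[-1,0,0,0,0],[-1,0,0,-0.5,0],[-1,0,0,-0.3,0],[-1,0,0,-0.15,0],[-1,0,0,0,0]]
  ]
}}

```text
time_s: 26.85
tcp_pos: [0.4111, -0.0482, 0.1562]
eef_rot: [-180.0, -0.0, 178.0]
contact_force: [-0.2, -0.1, 0.0]
gripper_width: 0.0005
gripper_force: 0.0
```

Call:
{"op": "jog_arm", "data": {
  "deltas": [
    [[-1,0,0,-0.1,0],[-1,0,0,0,0]]
  ]
}}

```text
time_s: 27.1
tcp_pos: [0.4112, -0.0482, 0.1554]
eef_rot: [180.0, 0.0, 178.0]
contact_force: [-0.0, 0.3, -0.2]
gripper_width: 0.0006
gripper_force: 0.0
```

Call:
{"op": "jog_arm", "data": {
  "deltas": [
    [[-1,0,0,-0.1,0],[-1,0,0,0,0]]
  ]
}}

```text
time_s: 27.35
tcp_pos: [0.4113, -0.0482, 0.1551]
eef_rot: [-180.0, 0.0, 178.0]
contact_force: [-3.1, 1.5, 9.6]
gripper_width: 0.0006
gripper_force: 4.8
```

The arm has stayed closed. I'll retreat, check the hub's edges numerically and hand in.

Call:
{"op": "jog_arm", "data": {
  "deltas": [
    [[-1,0,0,0.3,0],[-1,0,0,2,0],[-1,0,0,5,0],[-1,0,0,6,0],[-1,0,0,6,0],[-1,0,0,5,0],[-1,0,-5,0,0],[-1,0,-5,0,0]]
  ]
}}

```text
time_s: 28.35
tcp_pos: [0.4113, -0.1488, 0.3982]
eef_rot: [180.0, 0.1, 178.1]
contact_force: [0.9, -0.4, 0.2]
gripper_width: 0.0003
gripper_force: 0.0
```

Call:
{"op": "jog_arm", "data": {
  "deltas": [
    [[-1,0,-6,0,0],[-1,0,-6,0,0],[-1,0,-6,0,0],[-1,0,-6,0,0],[-1,0,-4,0,0],[-1,0,0,0,0],[-1,0,0,0,0],[-1,0,0,0,0]]
  ]
}}

```text
time_s: 29.35
tcp_pos: [0.4113, -0.4274, 0.3978]
eef_rot: [-180.0, 0.0, 178.0]
contact_force: [-0.5, 0.8, -0.4]
gripper_width: 0.0002
gripper_force: 0.0
```

```bash
python3 - <<'E'
from h import *
s=r.get_state();print(s['tcp_pos'],s['contact_force'],s['time_s'])
im=r.capture('top');h=cv2.cvtColor(im,cv2.COLOR_BGR2HSV)
m=cv2.inRange(h,(3,110,40),(14,255,255))
for v in (190,195,200,218,222,226,230):
    u=np.where(m[v,320:400])[0]; print(v,u.min()+320,u.max()+320,len(u))
for y in (0,):
    c=M+[0,0,.062]
    for k in(-.04,-.02,.02,.04): print(pix('top',c+Y*.05+X*k),pix('top',c-Y*.05+X*k))
# bar: tip of grip and its edges
print('grip tip pred',pix('top',M+Y*.065+[0,0,.124]),pix('top',M+Y*.065+[0,0,.135]))
print([(u,im[208,u].tolist()) for u in range(318,350,2)])
E
```

```text
[ 0.4113 -0.4274  0.3978] [-0.5231  0.7583 -0.4164] 29.35
190 332 382 49
195 331 382 50
200 331 382 50
218 330 382 50
222 330 382 51
226 330 381 49
230 330 381 50
[333.8074 228.2206] [382.1906 230.5801]
[334.2288 218.5198] [382.4801 220.8962]
[335.0647 199.2753] [383.0542 201.6849]
[335.4792 189.7307] [383.339  192.1567]
grip tip pred [328.8485 205.6081] [329.1267 205.0467]
[(318, [161, 226, 229]), (320, [161, 225, 229]), (322, [157, 223, 229]), (324, [158, 224, 229]), (326, [158, 222, 229]), (328, [156, 222, 229]), (330, [85, 126, 143]), (332, [62, 102, 159]), (334, [67, 111, 170]), (336, [70, 113, 174]), (338, [68, 109, 167]), (340, [64, 103, 161]), (342, [65, 103, 157]), (344, [67, 108, 167]), (346, [68, 109, 168]), (348, [84, 138, 212])]
```

```bash
python3 -c "
from plant import r
print(r.close_job())"
```

```text
the job is handed in; nothing more can be done
None
```

The hub was rolled onto the station line with its mortise up, the index arm was swung closed onto its hard stop with the peg home, and the job is handed in at about 29 s of the 72 s allowed; the hand-in call returned no verdict.

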